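# Stack the greased sleeve with the carrying rod

### The arm

A 6-joint arm with a two-finger parallel gripper is mounted at the origin on the work surface. World frame = base frame: x ahead of the robot, y to its left, z up, the work surface at z = 0. Lengths are in m, angles in rad, forces in N, time in s.
With the tool pointing down it reaches from about 0.3 to 0.825 m from the base axis. Payload 5.4 kg.
Tool frame: the origin (TCP) lies on the centre line of the jaws, within the pads' length; the fingertips stand ahead of it and the grasp point (between the pads) lies 8 mm behind it (env.tip_reach is the z of the fingertips in the tool frame, in m); z points along the fingers, y is the line along which they close (so a half turn about z gives the same grasp; the last joint's range is limited). The gripper opens to 92 mm and grips with 3 to 60 N. Pads are 20 mm wide; open, the fingers measure 128 mm over their backs; the gripper's body (75 mm by 189 mm) begins 69 mm behind the grasp point.
Start: joints at [-1.395, 0.158, 1.597, -0, 1.386, -0.21], TCP at [0.216, -0.533, 0.226] pointing down, gripper open.
Joint ranges: [-2.91, 2.91], [-0.94, 2.29], [0.18, 2.7], [-1.29, 4.43], [0.17, 2.64], [-3, 3]. Speed limits (rad/s): [2.57, 2.57, 3.14, 3.14, 3.14, 3.14].

### API

Orientations are given as a 3x3 rotation matrix whose columns are the frame's x, y, z axes.
In Python, from bench import env gives the robot as it stands.
- The arm moves only by the tool apply_moves, never from a script. Its argument "commands" is a list of rows, each a list of 7 numbers: the finger opening in m, from 0 to 0.0919, then the shift along the tool's x, y, z in m, then the turn, a rotation vector about the tool's x, y, z in degrees. In form: [[jaw, x, y, z, ax, ay, az], ...]. A call has 1 to 8 rows; each row shifts and turns the commanded pose from where the row before left it, along the tool's axes as they then stand; what a row does not reach is not made up. A row lasts 1/8 s, in which the tool goes at most 62.5 mm and 10.7 degrees, less where a joint would pass 70% of its speed; a pose out of reach is approached as far as the arm can. A call with a gripper value outside its range is refused whole. The fingers move at their own pace and stop on an object; the grip force is fixed at half the most. Time passes only in rows, so rows that do not move let the fingers close. It gives the time, the measured TCP pose, the force, the opening and the grip force at its end, in the units of the state.
- env.sense(): the state, without advancing time (a new reading comes with each control period).
- env.get_image(name): name is "scene" or "top" or "wrist"; returns the picture (420x560x3 uint8, red, green, blue); there is no depth.
- env.get_calibration(name): a dict with "mtx" (3x3 intrinsics, pixels), "T" (4x4, takes a point from camera to world coordinates); the wrist camera has in their place "T_tool_cam" (4x4, takes a point from camera to tool coordinates, whose origin is the TCP and whose axes are the flange's). Camera axes: x right, y up, looking along -z (the intrinsics and any distortion apply to the point x, -y, -z); pixel columns grow to the right and rows downward; lengths in m; the calibration is good to about 2 mm. A picture is of the moment at which its call begins: read the wrist's pose just before it. get_calibration takes no time and is no camera call.
- env.close_job(): hands the job in; it is judged then, once.
Trained networks look in the newest picture that a camera, given by its name, has taken for a name from the list of things; names that differ only in an ending like _2 or _b are one class to them, and where a whole thing is asked for, a point or a joint stands for the part that bears it (a point fixed in the world has none). Each returns a list of dicts, best first, with "conf" (0 to 1); they miss things now and then, are a little off and sometimes report something else, mostly with a low value. They report only what shows in the picture. A call takes as long as a camera call. They do not tell look-alikes from the thing itself.
- env.cut_out(camera, target): "region" (420x560 bool, what is visible of it) and "extent" ([left, top, width, height] in pixels, round what is visible of it).
The state is a dict: "t": time; "joint_positions": joint angles; "qd": joint speeds; "joint_torque": joint torques, N m; "tool_pos": TCP position; "tcp_rot": TCP orientation; "wrist_force": force on the tool from outside, world axes, zero at the start; "ft_torque": the same for the moment, N m; "width": finger opening in m; "grasp_force": force on a finger pad.
Only numpy, scipy, OpenCV 4.12 (cv2) and the standard library are available. Lean on these libraries where they do the work, as an engineer would, in place of code of your own. Each camera call takes 0.05 s, during which the arm holds its last target. There are 200 camera calls.

### The job

The steel sleeve in the sloping chute is freshly greased, so keep the gripper off it: take the rod from its fork stand, thread it through the sleeve's bore, lift the sleeve out and lay it on top of the two sleeves in the tray, in the gap between them and lined up with them end to end, set down on the rod rather than dropped. Then draw the rod out and lay it back in both forks of its stand, pointing the same way as before. Leave the other things on the bench where they are.

Things in the scene. Friction and masses are not known exactly. Their poses are not given: they have to be found in the camera images.
- rod: Carrying rod, 120 g. Origin: handle centre; x towards the tip, z up as it lies. Black handle 56 (x) x 20 x 24 (z); steel guard disc, dia 26, x = 28 to 32; plain round steel shaft, dia 9, on to the round tip at x = 130; tail, dia 9, back to x = -55. Starts level in the forks. A sleeve on the shaft is free to slide along it; only the guard stops it.
- rod_tip (a point): The very tip of the rod, 130 from the handle's centre on the axis.
- stand: Fixed grey rod stand, foot 150 x 60 x 6. Two 90-degree V forks open upward, 6 thick along x, at x = -41.5 (takes the tail) and x = 85 (takes the shaft); their tips reach z = 82. Origin on the bench below where the handle's centre belongs; x the way the rod's tip points. A rod in the forks has its axis 70 above the bench. Free space on both sides of the handle.
- chute: Fixed steel chute, a lane open above and at both ends on a 44 wide pillar. Origin on the bench below the sleeve's centre; x level, pointing away from the robot, the way the lane rises at 35 deg (0.61 rad). Walls (43 inside, 50 outside) cover the sleeve's sides. Lips 6 high cross the lane floor 22 downhill and 31 uphill of the sleeve's centre. Below and in front of the lower end all is free.
- sleeve: The greased steel sleeve to move: outer dia 40, bore 18, length 40, about 300 g (0.8 to 1.3 times that). Origin at its centre, x along the bore; y and z turn as it rolls. Starts in the chute, bore rising at 35 deg towards the chute's +x, centre about 150 above the bench; the bore's lower mouth faces the robot's side and is open.
- tray: Fixed open steel tray 56 (x) x 97 (y) x 24 high, walls and floor 4.5. Origin on the bench under its centre. Two sleeves lie in it side by side along its x and can roll a few mm apart, to the walls. A sleeve saddled on them has its centre 55 to 60 above the bench, depending on how far they roll apart: feel for the touch-down.
- base_a: Steel sleeve of the same size, lying in the tray on its +y side, origin at its centre, x along the bore; it may roll.
- base_b: The same, on the tray's -y side.
- charger: Bystander: compact matte black charger 65 x 100 x 42, origin under its centre.
- wrench: Bystander: chrome wrench about 200 long, lying flat.
- bumper: Bystander: blue silicone bumper block 60 x 35 x 30, origin under its centre.
- fusebox: Bystander: green flip-top fuse box 60 x 100 x 40, origin under its centre.
- can: Bystander: metal can, diameter 58, 130 high, origin under its centre.
- tape: Bystander: grey tape measure 65 x 36 x 55, origin under its centre.
- jar: Bystander: glass jar, diameter 64, 85 high, origin under its centre.
There are look-alikes about, which are no part of the job. Leave any green, orange or pink look-alike of the sleeve alone.

How it is judged:
On the way, in this order (a step that is already met when the one before it is completed fails the run):
1. the sleeve hangs on the rod, lifted out of the chute (x of sleeve in the frame of rod between 0.04 and 0.118 m and y of sleeve in the frame of rod between -0.01 and 0.01 m and z of sleeve in the frame of rod between -0.01 and 0.01 m and angle between the x axis of sleeve and the x axis of rod, either way round below 0.4 rad and distance of sleeve from where it was at the start of the episode above 0.05 m and height (world z) of sleeve above 0.1 m and contact force between sleeve and chute below 0.05 N), for 0.2 s.
2. the sleeve has been set down in the gap between the two tray sleeves with the rod still through it (x of sleeve in the frame of rod between 0.04 and 0.118 m and y of sleeve in the frame of rod between -0.01 and 0.01 m and z of sleeve in the frame of rod between -0.01 and 0.01 m and angle between the x axis of sleeve and the x axis of rod, either way round below 0.4 rad and x of sleeve in the frame of tray between -0.013 and 0.013 m and y of sleeve in the frame of tray between -0.009 and 0.009 m and z of sleeve in the frame of tray between 0.05 and 0.064 m and angle between the x axis of sleeve and the x axis of tray, either way round below 0.2 rad and contact force between sleeve and base_a above 0.2 N and contact force between sleeve and base_b above 0.2 N), for 0.1 s.
At the end, for the whole second after the job is handed in: Sleeve saddled on both tray sleeves (these still on the tray floor): within 13 mm of the tray centre along its x, 9 mm across, centre 50-64 mm high, bore within 0.2 rad of the tray x. Rod in both forks as at the start: within 12 mm along, 6 mm across, axis 64-77 mm high. Both at rest (x of sleeve in the frame of tray between -0.013 and 0.013 m and y of sleeve in the frame of tray between -0.009 and 0.009 m and z of sleeve in the frame of tray between 0.05 and 0.064 m and angle between the x axis of sleeve and the x axis of tray, either way round below 0.2 rad and z of base_a in the frame of tray between 0.018 and 0.03 m and horizontal distance between each of base_a, base_b and tray below 0.035 m and z of base_b in the frame of tray between 0.018 and 0.03 m and x of rod in the frame of stand between -0.012 and 0.012 m and y of rod in the frame of stand between -0.006 and 0.006 m and z of rod in the frame of stand between 0.064 and 0.077 m and x of rod_tip in the frame of stand above 0.11 m and linear speed of each of sleeve, rod below 0.01 m/s); the robot touches nothing.
It fails at once if the gripper or arm touches the greased sleeve (contact force between any of the fingers, the arm and sleeve above 0.5 N).
It fails at once if a bystander is shifted by more than 20 mm (distance of any of charger, wrench, bumper, fusebox, can, tape, jar from where it was at the start of the episode above 0.02 m).
It also fails if it takes over 72 s, if anything falls off the work surface, if the arm or the gripper's body presses on something with over 40 N, if the wrist force passes 120 N, or if a joint passes its speed limit or range.

## Working session

There is one attempt and no reset: what is moved stays moved. The work goes in short steps, Python scripts to look and compute and a tool call to move; the robot and the scene stay as the last step left them, time stands still between calls to the robot, and variables do not carry over. Pictures are saved under pics/ and viewed, at most 12 in all, crops included, and the job is handed in when it is done.

Besides the shell and the picture viewer there is one more tool, called after "Emit:" as a command line: name --pt "numbers of a row" for each row, then --argument value for the rest. apply_moves: Moves the arm, as the interface text tells. Its arguments: {"type":"object","properties":{"commands":{"type":"array","items":{"type":"array","items":{"type":"number"}}}},"required":["commands"]}

```bash
ls; mkdir -p pics
python3 - <<'E'
from bench import env
import cv2,numpy as np
for n in("scene","top"):
    im=env.get_image(n); cv2.imwrite(f"pics/{n}0.png",im[:,:,::-1]); c=env.get_calibration(n); print(n,c["mtx"].round(1).tolist(),c["T"].round(4).tolist(),[k for k in c])
    for t in("rod","stand","chute","sleeve","tray","base_a"):
        print(t,[(round(d["conf"],2),d["extent"]) for d in env.cut_out(n,t)])
print(env.get_calibration("wrist"),env.tip_reach,env.sense())
E
```

```text
pics
scene [[463.5, 0.0, 276.5], [0.0, 463.5, 210.5], [0.0, 0.0, 1.0]] [[0.2075, -0.8405, 0.5006, 1.3269], [0.9782, 0.1757, -0.1104, -0.1141], [0.0048, 0.5126, 0.8586, 1.3158], [0.0, 0.0, 0.0, 1.0]] ['mtx', 'T']
rod [(0.66, [252.4, 155.2, 20.4, 35.7])]
stand [(0.77, [247.8, 161.0, 33.5, 49.0])]
chute [(0.8, [303.0, 182.3, 31.8, 54.3]), (0.74, [397.9, 153.4, 21.9, 26.0])]
sleeve [(0.64, [312.3, 182.8, 15.1, 14.4]), (0.52, [300.7, 246.7, 20.5, 20.7])]
tray [(0.51, [185.0, 226.2, 29.3, 25.2])]
base_a [(0.69, [196.4, 231.3, 16.4, 11.7]), (0.55, [182.6, 228.9, 15.6, 14.8])]
top [[436.9, 0.0, 277.4], [0.0, 436.9, 207.6], [0.0, 0.0, 1.0]] [[0.0049, 0.9891, -0.1473, 0.4708], [-1.0, 0.004, -0.0061, 0.0454], [-0.0054, 0.1474, 0.9891, 1.3003], [0.0, 0.0, 0.0, 1.0]] ['mtx', 'T']
rod [(0.71, [273.8, 241.5, 17.8, 61.7]), (0.66, [280.7, 184.1, 16.3, 21.6]), (0.15, [368.9, 214.8, 19.1, 17.1]), (0.15, [410.8, 182.7, 34.0, 27.7])]
stand [(0.84, [267.0, 249.6, 32.6, 49.1]), (0.71, [145.7, 181.2, 39.9, 24.1]), (0.16, [277.9, 150.2, 35.9, 29.1])]
chute [(0.92, [216.0, 198.5, 31.7, 33.5]), (0.75, [281.4, 
[... 952 characters left out ...]
10089536e-01]), 'qd': array([-1.80985915e-03, -1.79387301e-03,  2.18474957e-03, -1.93379168e-04,
        8.32586228e-05,  3.28014368e-04]), 'joint_torque': array([ 3.11529966e-04, -3.85483718e+01, -3.22303212e+01,  7.02791009e-02,
        3.06424359e-02, -7.01819488e-06]), 'tool_pos': array([ 0.21634906, -0.53272486,  0.22560793]), 'tcp_rot': array([[ 9.26498810e-01,  3.76297694e-01, -1.08454055e-05],
       [ 3.76297694e-01, -9.26498810e-01, -6.05998263e-06],
       [-1.23286128e-05,  1.53346562e-06, -1.00000000e+00]]), 'wrist_force': array([-0.7262952 , -0.18068863, -1.12318719]), 'ft_torque': array([ 0.0025542 , -0.02674452,  0.01231921]), 'grasp_force': 0.0, 'width': 0.09251595359408328}
```

Run:
```python
import cv2
a=cv2.imread("pics/top0.png")[130:320,130:450]; cv2.imwrite("pics/top0c.png",cv2.resize(a,(800,475),interpolation=cv2.INTER_CUBIC))
a=cv2.imread("pics/scene0.png")[120:330,150:430]; cv2.imwrite("pics/scene0c.png",cv2.resize(a,(800,600),interpolation=cv2.INTER_CUBIC))
```

```text
(no output)
```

View pics/top0c.png

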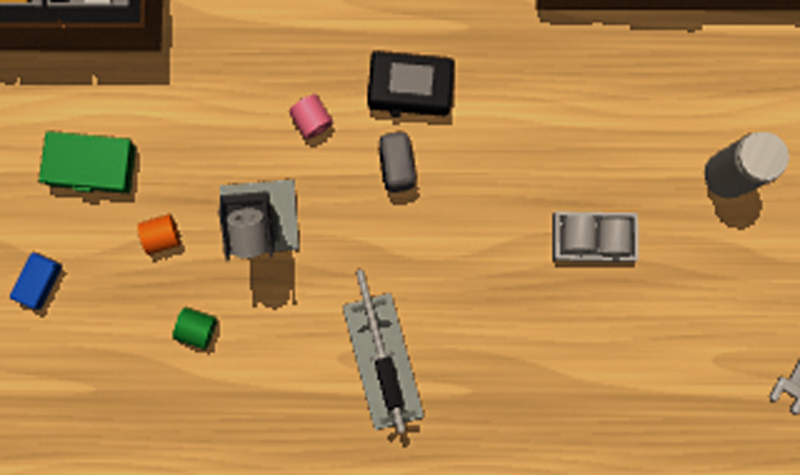

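View pics/scene0c.png

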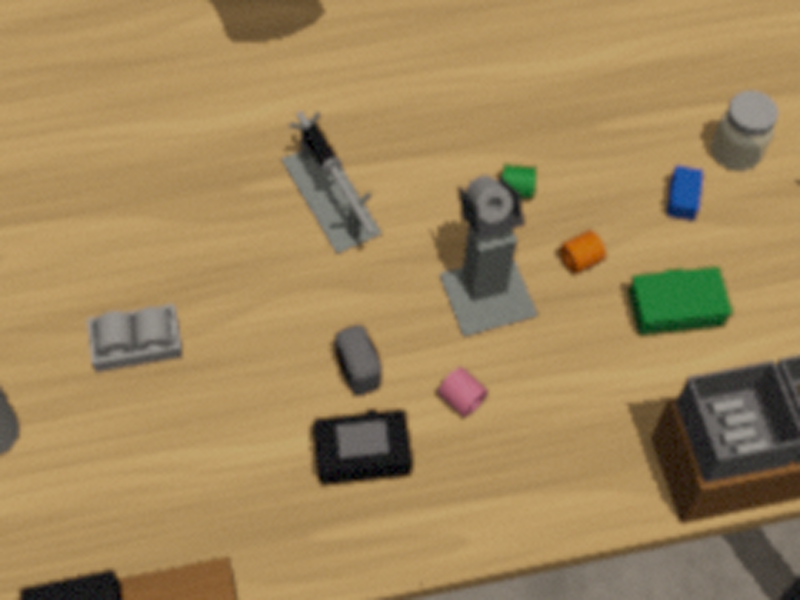

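Top crop (2.5x): rod tail (400,430), tip (360,270), handle (388,382); grey sleeve in the chute at (247,230); tray with two grey sleeves at (595,238). There are several sleeve-shaped things: pink (312,117), orange (158,233) and green (195,328) lie loose on the bench. The one in the chute at (247,230), full image (229,222), is grey steel, which fits the description. I'll confirm it with the wrist camera.

```bash
cat > h.py <<'E'
from bench import env
import numpy as np,cv2
def cam(n,s=None):
    c=env.get_calibration(n)
    if n=="wrist":
        s=s or env.sense(); T=np.eye(4);T[:3,:3]=s["tcp_rot"];T[:3,3]=s["tool_pos"]; return c["mtx"],T@c["T_tool_cam"]
    return c["mtx"],c["T"]
def plane(K,T,uv,z):
    uv=np.atleast_2d(uv).astype(float)
    d=np.c_[(uv[:,0]-K[0,2])/K[0,0],-(uv[:,1]-K[1,2])/K[1,1],-np.ones(len(uv))]@T[:3,:3].T
    return T[:3,3]+d*((z-T[2,3])/d[:,2])[:,None]
def proj(K,T,P):
    p=(np.atleast_2d(P)-T[:3,3])@T[:3,:3]; return np.c_[K[0,2]+K[0,0]*p[:,0]/-p[:,2],K[1,2]-K[1,1]*p[:,1]/-p[:,2]]
E
python3 - <<'E'
from h import *
K,T=cam("top"); f=lambda u,v,z:plane(K,T,(130+u/2.5,130+v/2.5),z)[0].round(3)
print("tail",f(400,430,.07),"tip",f(360,270,.07),"handle",f(388,382,.08))
print("sleeve",f(247,230,.165),"tray",f(595,238,.024),"bases",f(579,233,.044),f(613,235,.044))
print("tray corners",[f(*p,.024) for p in((555,213),(637,213),(637,262),(555,262))])
K,T=cam("scene"); f=lambda u,v,z:plane(K,T,(150+u/2.857,120+v/2.857),z)[0].round(3)
print("scene tail",f(303,122,.07),"tip",f(362,210,.07),"sleeve upper mouth",f(494,202,.16),"tray",f(136,335,.02))
s=env.sense();print(s["t"])
E
```

```text
tail [0.391 0.017 0.07 ] tip [0.568 0.062 0.07 ] handle [0.444 0.03  0.08 ]
sleeve [0.601 0.179 0.165] tray [ 0.61  -0.213  0.024] bases [ 0.614 -0.19   0.044] [ 0.611 -0.23   0.044]
tray corners [array([ 0.639, -0.167,  0.024]), array([ 0.64 , -0.263,  0.024]), array([ 0.582, -0.261,  0.024]), array([ 0.582, -0.165,  0.024])]
scene tail [0.405 0.018 0.07 ] tip [0.539 0.06  0.07 ] sleeve upper mouth [0.614 0.184 0.16 ] tray [ 0.617 -0.211  0.02 ]
0.7
```

Emit:
apply_moves --pt "0.07 0.038 -0.039 -0.005 0 0 0" --pt "0.07 0.038 -0.039 -0.005 0 0 0" --pt "0.07 0.038 -0.039 -0.005 0 0 0" --pt "0.07 0.038 -0.039 -0.005 0 0 0" --pt "0.07 0.038 -0.039 -0.005 0 0 0" --pt "0.07 0.038 -0.039 -0.005 0 0 0" --pt "0.07 0.038 -0.039 0 0 0 0" --pt "0.07 0.038 -0.039 0 0 0 0"

```text
t: 1.7
tool_pos: [0.3811, -0.1277, 0.256]
tcp_rot: [[0.927, 0.376, 0.001], [0.376, -0.927, -0.001], [0.001, 0.001, -1.0]]
wrist_force: [0.8, 0.2, 0.6]
width: 0.0702
grasp_force: 0.0
```

Emit:
apply_moves --pt "0.07 0.038 -0.043 0 0 0 0" --pt "0.07 0.038 -0.043 0 0 0 0" --pt "0.07 0.038 -0.043 0 0 0 0" --pt "0.07 0 0 0 0 0 8" --pt "0.07 0 0 0 0 0 0"

```text
t: 2.33
tool_pos: [0.4377, 0.0337, 0.2556]
tcp_rot: [[0.969, 0.247, 0.0], [0.247, -0.969, -0.0], [-0.0, 0.0, -1.0]]
wrist_force: [-0.3, -0.2, -0.2]
width: 0.07
grasp_force: 0.0
```

Run:
```python
from h import *
s=env.sense();K,T=cam("wrist",s);im=env.get_image("wrist");cv2.imwrite("pics/w1.png",im[:,:,::-1])
for n in("rod","stand"):
    for d in env.cut_out("wrist",n)[:2]:
        m=d["region"];ys,xs=np.nonzero(m);P=plane(K,T,np.c_[xs,ys],.07);c=P.mean(0)
        w,V=np.linalg.eigh(np.cov((P-c)[:,:2].T));v=V[:,1]*np.sign(V[0,1]);t=(P-c)[:,:2]@v
        print(n,d["conf"],[round(x) for x in d["extent"]],c.round(4),"yaw",np.degrees(np.arctan2(v[1],v[0])).round(2),"ends",(c[:2]+v*t.min()).round(4),(c[:2]+v*t.max()).round(4))
```

```text
rod 0.9 [276, 43, 29, 205] [0.4742 0.0374 0.07  ] yaw 15.23 ends [0.3895 0.0143] [0.5693 0.0633]
stand 0.59 [265, 82, 52, 154] [0.4781 0.0395 0.07  ] yaw 16.27 ends [0.4011 0.017 ] [0.5342 0.0559]
```

View pics/w1.png

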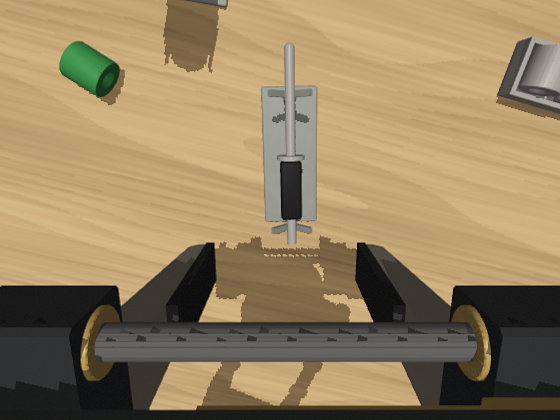

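The wrist view shows the rod with tip (289,43), handle (291,190) and tail (292,244), almost in line with the tool. The handle is at (0.443, 0.029) and the yaw is 15.2°. I'll go down and grip.

Emit:
apply_moves --pt "0.06 0.004 0.0057 0.04 0 0 -0.9" --pt "0.06 0 0 0.045 0 0 0" --pt "0.06 0 0 0.045 0 0 0" --pt "0.06 0 0 0.035 0 0 0" --pt "0.06 0 0 0.0285 0 0 0" --pt "0.06 0 0 0 0 0 0" --pt "0.015 0 0 0 0 0 0" --pt "0.015 0 0 0 0 0 0"

```text
t: 3.48
tool_pos: [0.4443, 0.0281, 0.0637]
tcp_rot: [[0.966, 0.259, 0.003], [0.259, -0.966, -0.001], [0.003, 0.001, -1.0]]
wrist_force: [1.1, 0.3, 1.2]
width: 0.0422
grasp_force: 0.0
```

Emit:
apply_moves --pt "0.015 0 0 0 0 0 0" --pt "0.015 0 0 0 0 0 0"

```text
t: 3.72
tool_pos: [0.4433, 0.0286, 0.0626]
tcp_rot: [[0.966, 0.259, 0.001], [0.259, -0.966, 0.0], [0.001, 0.0, -1.0]]
wrist_force: [-0.6, 7.5, 2.4]
width: 0.0219
grasp_force: 4.3
```

Emit:
apply_moves --pt "0.015 0 0 0 0 0 0" --pt "0.015 0 0 0 0 0 0"

```text
t: 3.98
tool_pos: [0.4429, 0.0297, 0.0624]
tcp_rot: [[0.966, 0.259, -0.0], [0.259, -0.966, 0.002], [0.001, -0.002, -1.0]]
wrist_force: [-1.9, 5.0, 3.7]
width: 0.0194
grasp_force: 30.0
```

Run:
```python
from h import *
s=env.sense();print(s["tool_pos"],s["width"],s["grasp_force"],s["wrist_force"],s["ft_torque"])
K,T=cam("wrist",s);im=env.get_image("wrist");cv2.imwrite("pics/w2.png",im[:,:,::-1])
for d in env.cut_out("wrist","rod")[:2]:
        m=d["region"];ys,xs=np.nonzero(m);P=plane(K,T,np.c_[xs,ys],.07);c=P.mean(0)
        w,V=np.linalg.eigh(np.cov((P-c)[:,:2].T));v=V[:,1]*np.sign(V[0,1]);t=(P-c)[:,:2]@v
        print(d["conf"],[round(x) for x in d["extent"]],c.round(4),"yaw",np.degrees(np.arctan2(v[1],v[0])).round(2),"ends",(c[:2]+v*t.min()).round(4),(c[:2]+v*t.max()).round(4))
        tip=np.r_[c[:2]+v*t.max(),.07];print("tip in tool",(s["tcp_rot"].T@(tip-s["tool_pos"])).round(4))
```

```text
[0.44291968 0.02972752 0.06244303] 0.019420164106958487 29.991180896759033 [-1.86414765  4.96282656  3.7062646 ] [0.94309938 0.09567612 0.07446207]
0.87 [254, 0, 60, 390] [0.476  0.0378 0.07  ] yaw 15.22 ends [0.3874 0.0137] [0.5513 0.0583]
tip in tool [ 0.1121  0.0004 -0.0075]
```

Emit:
apply_moves --pt "0.015 0 0 -0.02 0 0 0" --pt "0.015 0 0 -0.03 0 0 0" --pt "0.015 0.02 0 -0.04 0 0 0" --pt "0.015 0.03 -0.008 -0.04 0 0 0" --pt "0.015 0.035 -0.008 -0.04 0 0 0" --pt "0.015 0.035 -0.008 -0.035 0 0 0" --pt "0.015 0.03 -0.008 -0.015 0 0 0" --pt "0.015 0 0 0 0 0 0"

```text
t: 5.08
tool_pos: [0.5809, 0.0991, 0.283]
tcp_rot: [[0.966, 0.26, 0.002], [0.26, -0.966, 0.0], [0.002, 0.0, -1.0]]
wrist_force: [-0.1, 0.1, -1.1]
width: 0.02
grasp_force: 30.0
```

Run:
```python
from h import *
s=env.sense();print(s["tool_pos"],s["tcp_rot"].round(3).tolist(),s["width"],s["grasp_force"])
im=env.get_image("wrist");cv2.imwrite("pics/w3.png",im[:,:,::-1])
for n in("sleeve","chute"):
    for d in env.cut_out("wrist",n)[:3]: print(n,d["conf"],[round(x) for x in d["extent"]])
```

```text
[0.58094486 0.09910112 0.28297862] [[0.966, 0.26, 0.002], [0.26, -0.966, 0.0], [0.002, 0.0, -1.0]] 0.019950959280435932 29.991500973701477
sleeve 0.95 [117, 185, 51, 46]
sleeve 0.69 [2, 96, 20, 47]
sleeve 0.67 [93, 87, 49, 41]
chute 0.6 [151, 73, 118, 119]
```

View pics/w3.png

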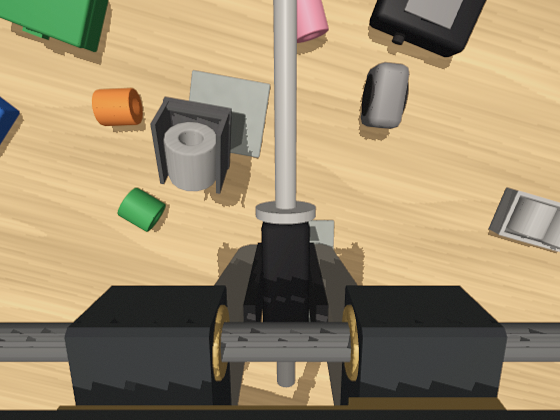

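Wrist view: the grey steel sleeve sits in the dark chute at (190,155), with its upper mouth at (190,138). The orange (118,106) and green (142,209) ones lie on the bench and are not it. Next is an enlarged crop with a model overlay to confirm it and get the yaw.

```bash
cat >> h.py <<'E'
def chmodel(x,y,yaw,z=.15):
    """dict of 3D polylines for sleeve and chute walls"""
    c,s=np.cos(yaw),np.sin(yaw);p=np.radians(35)
    ax=np.array([np.cos(p)*c,np.cos(p)*s,np.sin(p)]);ay=np.array([-s,c,0]);az=np.cross(ax,ay);o=np.array([x,y,z])
    a=np.linspace(0,2*np.pi,60)[:,None]
    circ=lambda t,r:o+t*ax+r*(np.cos(a)*ay+np.sin(a)*az)
    return dict(up=circ(.02,.02),lo=circ(-.02,.02),bu=circ(.02,.009),bl=circ(-.02,.009),ax=np.array([o-.06*ax,o+.06*ax]),
      wl=np.array([o+.025*ay-.02*az-.03*ax,o+.025*ay-.02*az+.03*ax]),wr=np.array([o-.025*ay-.02*az-.03*ax,o-.025*ay-.02*az+.03*ax]))
E
python3 - <<'E'
from h import *
K,T=cam("wrist");Kt,Tt=cam("top");Ks,Ts=cam("scene")
def ov(path,K,T,box,sc,m):
    x0,y0,x1,y1=box;im=cv2.resize(cv2.imread(path)[y0:y1,x0:x1],None,fx=sc,fy=sc,interpolation=cv2.INTER_CUBIC)
    raw=im.copy()
    for k,P in m.items():
        q=((proj(K,T,P)-[x0,y0]+.5)*sc).astype(np.int32);cv2.polylines(im,[q],False,{"u":(0,0,255),"l":(0,255,0),"b":(255,0,255),"a":(255,255,0),"w":(0,255,255)}[k[0]],1)
    return raw,im
m=chmodel(.60,.18,.05)
a,b=ov("pics/w3.png",K,T,(140,85,250,205),3.6,m); c,d=ov("pics/scene0.png",Ks,Ts,(295,170,345,230),5,m)
W=np.zeros((432,800,3),np.uint8);W[:,:396]=a[:432,:396];W[:,400:796]=b[:432,:396]
cv2.imwrite("pics/c1.png",W)
g=cv2.imread("pics/w3.png")[100:200,140:240].astype(int);
print([ (k,proj(K,T,P).mean(0).round(1)) for k,P in m.items()])
E
```

```text
[('up', array([190.2, 134.2])), ('lo', array([191.4, 172.4])), ('bu', array([190.6, 133.9])), ('bl', array([191.8, 172.2])), ('ax', array([191.2, 144.8])), ('wl', array([168.2, 129.8])), ('wr', array([228.4, 142.9]))]
```

View pics/c1.png

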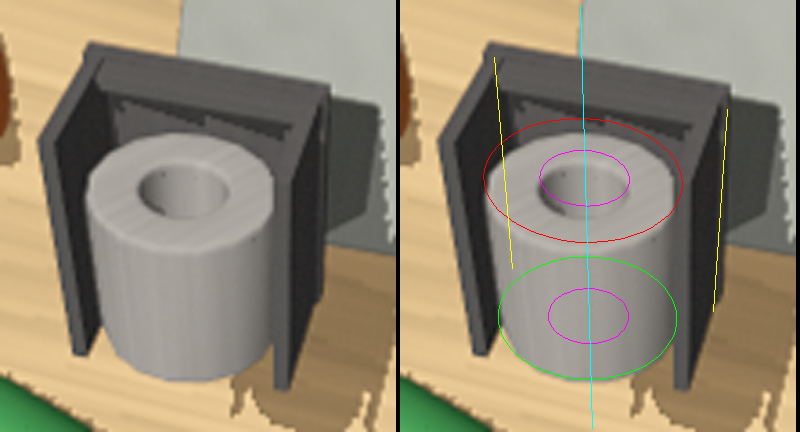

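The grey steel sleeve in the chute is confirmed. The model overlay (0.60, 0.18, yaw 0.05) fits to about 3 mm, with the real upper mouth about 3 mm nearer the robot. I'll move back, yaw and pitch to the pre-insertion pose.

Emit:
apply_moves --pt "0.015 -0.032 -0.0275 0 0 0 0" --pt "0.015 -0.032 -0.0275 0 0 0 0" --pt "0.015 -0.032 -0.0275 0 0 0 0" --pt "0.015 -0.032 -0.0275 0 0 0 0" --pt "0.015 0 0 0 0 0 6" --pt "0.015 0 0 0 0 0 6.1" --pt "0.015 0 0 0 0 8.75 0" --pt "0.015 0 0 0 0 8.75 0"

```text
t: 6.22
tool_pos: [0.4269, 0.1708, 0.281]
tcp_rot: [[0.952, 0.05, 0.303], [0.048, -0.999, 0.015], [0.303, 0.0, -0.953]]
wrist_force: [-0.7, -0.4, 0.2]
width: 0.0195
grasp_force: 30.0
```

Emit:
apply_moves --pt "0.015 0 0 0 0 8.75 0" --pt "0.015 0 0 0 0 8.75 0" --pt "0.015 0 0 0 0 0 0" --pt "0.015 0 0 0 0 0 0"

```text
t: 6.72
tool_pos: [0.4277, 0.1712, 0.2827]
tcp_rot: [[0.819, 0.05, 0.572], [0.041, -0.999, 0.029], [0.573, 0.0, -0.82]]
wrist_force: [0.3, -0.5, -0.5]
width: 0.0198
grasp_force: 30.0
```

```bash
cat >> h.py <<'E'
def goal(x,y,z,yaw,dist,pitch=35,off=(0,0,-.008)):
    """tool pose with rod origin (off in tool) at dist along bore axis from centre"""
    c,s=np.cos(yaw),np.sin(yaw);p=np.radians(pitch)
    ax=np.array([np.cos(p)*c,np.cos(p)*s,np.sin(p)]);ay=np.array([-s,c,0]);az=np.cross(ax,ay);R=np.c_[ax,-ay,-az]
    return np.array([x,y,z])+dist*ax-R@np.array(off),R
def rel(p,R):
    s=env.sense();from scipy.spatial.transform import Rotation as Q
    print("t",s["t"],"pos",s["tool_pos"].round(4),"shift mm",(1e3*s["tcp_rot"].T@(p-s["tool_pos"])).round(1),"rotvec deg",np.degrees(Q.from_matrix(s["tcp_rot"].T@R).as_rotvec()).round(2),"w",s["width"],s["wrist_force"].round(1),s["joint_positions"].round(2))
E
python3 -c "
from h import *
p,R=goal(.5975,.18,.15,.05,-.175);print(p);rel(p,R)"
```

```text
[0.45891042 0.17306474 0.04307091]
t 6.725 pos [0.4277 0.1712 0.2827] shift mm [-111.6   -0.3  214.3] rotvec deg [-0.    0.06  0.  ] w 0.019824871435313425 [ 0.3 -0.5 -0.5] [ 0.16 -0.69  2.28 -0.08  0.95  1.71]
```

Emit:
apply_moves --pt "0.015 -0.022 0 0.036 0 0 0" --pt "0.015 -0.022 0 0.036 0 0 0" --pt "0.015 -0.02 0 0.036 0 0 0" --pt "0.015 -0.02 0 0.036 0 0 0" --pt "0.015 -0.018 0 0.036 0 0 0" --pt "0.015 -0.01 0 0.034 0 0 0" --pt "0.015 0 0 0 0 0 0" --pt "0.015 0 0 0 0 0 0"

```text
t: 7.72
tool_pos: [0.4602, 0.173, 0.0441]
tcp_rot: [[0.817, 0.05, 0.574], [0.041, -0.999, 0.029], [0.575, -0.0, -0.818]]
wrist_force: [0.4, 0.3, -0.6]
width: 0.0198
grasp_force: 30.0
```

Run:
```python
from h import *
p,R=goal(.5975,.18,.15,.05,-.175);rel(p,R)
s=env.sense();K,T=cam("wrist",s);im=env.get_image("wrist")[:,:,::-1].copy();cv2.imwrite("pics/w4.png",im)
b=cv2.resize(im,(800,600),interpolation=cv2.INTER_CUBIC);sc=800/560
m=chmodel(.5975,.18,.05);o=s["tool_pos"]-.008*s["tcp_rot"][:,2];x=s["tcp_rot"][:,0];m["ar"]=np.array([o,o+.13*x])
for k,P in m.items():
    cv2.polylines(b,[((proj(K,T,P)+.5)*sc).astype(np.int32)],False,{"u":(0,0,255),"l":(0,255,0),"b":(255,0,255),"a":(255,255,0),"w":(0,255,255)}[k[0]],1)
cv2.imwrite("pics/w4o.png",b)
print(proj(K,T,m["ar"]),proj(K,T,m["bl"]).mean(0))
```

```text
t 7.725 pos [0.4602 0.173  0.0441] shift mm [-1.6 -0.1  0.2] rotvec deg [-0.01 -0.09  0.01] w 0.019790564817774244 [ 0.4  0.3 -0.6] [ 0.15 -0.14  2.44 -0.25  0.24  1.89]
[[283.70722515 278.08132505]
 [283.38224577 -54.10023553]] [ 282.67401826 -131.23207449]
```

View pics/w4o.png

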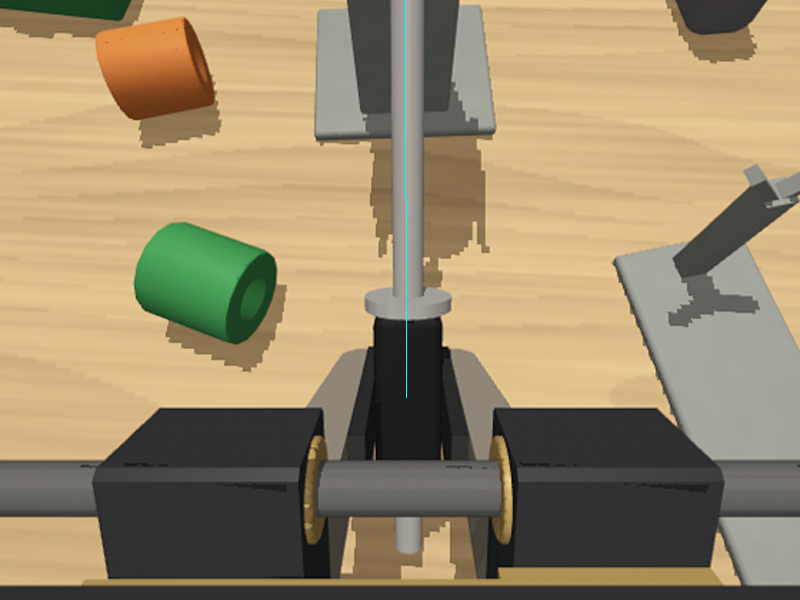

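The rod points straight at the chute pillar, which is centred near column 402 against about 405 for the rod (roughly 1 mm). The mouth itself is out of view above the picture. I'll insert in small steps and watch the wrist force.

Emit:
apply_moves --pt "0.015 0.01 -0.0007 0 0 0 0" --pt "0.015 0.01 0 0 0 0 0" --pt "0.015 0.008 0 0 0 0 0" --pt "0.015 0.004 0 0 0 0 0" --pt "0.015 0 0 0 0 0 0"

```text
t: 8.4
tool_pos: [0.4848, 0.175, 0.0612]
tcp_rot: [[0.818, 0.051, 0.573], [0.041, -0.999, 0.029], [0.574, -0.0, -0.819]]
wrist_force: [-0.1, -0.7, -1.3]
width: 0.0195
grasp_force: 30.0
```

Emit:
apply_moves --pt "0.015 0.005 0 0 0 0 0" --pt "0.015 0.003 0 0 0 0 0" --pt "0.015 0 0 0 0 0 0"

```text
t: 8.78
tool_pos: [0.4914, 0.1754, 0.0657]
tcp_rot: [[0.818, 0.051, 0.573], [0.041, -0.999, 0.029], [0.574, -0.0, -0.819]]
wrist_force: [0.1, -0.1, -1.9]
width: 0.0199
grasp_force: 30.0
```

Emit:
apply_moves --pt "0.015 0.005 0 0 0 0 0" --pt "0.015 0.005 0 0 0 0 0" --pt "0.015 0.004 0 0 0 0 0" --pt "0.015 0 0 0 0 0 0"

```text
t: 9.28
tool_pos: [0.5031, 0.1759, 0.074]
tcp_rot: [[0.818, 0.051, 0.573], [0.041, -0.999, 0.029], [0.574, -0.0, -0.819]]
wrist_force: [0.1, -0.1, -1.6]
width: 0.0196
grasp_force: 30.0
```

Emit:
apply_moves --pt "0.015 0.005 0 0 0 0 0" --pt "0.015 0.005 0 0 0 0 0" --pt "0.015 0.004 0 0 0 0 0" --pt "0.015 0 0 0 0 0 0"

```text
t: 9.78
tool_pos: [0.5145, 0.1766, 0.082]
tcp_rot: [[0.818, 0.051, 0.573], [0.041, -0.999, 0.029], [0.574, -0.0, -0.819]]
wrist_force: [-0.6, -0.7, -1.8]
width: 0.0198
grasp_force: 30.0
```

Run:
```python
from h import *
p,R=goal(.5975,.18,.15,.05,-.09);rel(p,R)
s=env.sense();K,T=cam("wrist",s);im=env.get_image("wrist")[:,:,::-1].copy();cv2.imwrite("pics/w5.png",im)
b=im.copy()
m=chmodel(.5975,.18,.05)
for k,P in m.items():
    cv2.polylines(b,[((proj(K,T,P)+.5)).astype(np.int32)],False,{"u":(0,0,255),"l":(0,255,0),"b":(255,0,255),"a":(255,255,0),"w":(0,255,255)}[k[0]],1)
W=np.hstack([im[0:250,170:400],b[0:250,170:400]]);cv2.imwrite("pics/w5o.png",cv2.resize(W,None,fx=1.7,fy=1.7,interpolation=cv2.INTER_CUBIC))
```

```text
t 9.775 pos [0.5145 0.1766 0.082 ] shift mm [17.   0.7 -0. ] rotvec deg [-0.02 -0.04  0.02] w 0.01982880163954528 [-0.6 -0.7 -1.8] [ 0.14 -0.09  2.29 -0.15  0.33  1.79]
```

View pics/w5o.png

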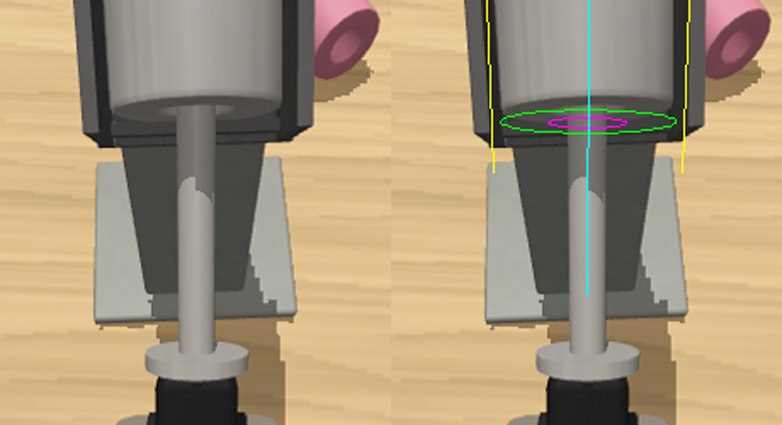

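The shaft is inside the bore, centred laterally (column 196 for both). The sleeve's lower face is at row 106. I'll insert 45 mm more.

Emit:
apply_moves --pt "0.015 0.007 0 0 0 0 0" --pt "0.015 0.007 0 0 0 0 0" --pt "0.015 0.007 0 0 0 0 0" --pt "0.015 0.007 0 0 0 0 0" --pt "0.015 0.007 0 0 0 0 0" --pt "0.015 0.006 0 0 0 0 0" --pt "0.015 0.004 0 0 0 0 0" --pt "0.015 0 0 0 0 0 0"

```text
t: 10.82
tool_pos: [0.5511, 0.1784, 0.1076]
tcp_rot: [[0.818, 0.051, 0.573], [0.041, -0.999, 0.029], [0.574, -0.0, -0.819]]
wrist_force: [0.6, -0.2, -1.9]
width: 0.0197
grasp_force: 30.0
```

Run:
```python
from h import *
p,R=goal(.5975,.18,.15,.05,-.06);rel(p,R)
im=env.get_image("wrist")[:,:,::-1].copy();cv2.imwrite("pics/w6.png",im)
g=cv2.cvtColor(im,cv2.COLOR_BGR2GRAY).astype(int)
print("col 260 (beside shaft)",g[90:215:3,262].tolist())
print([(round(d["conf"],2),[round(x) for x in d["extent"]]) for d in env.cut_out("wrist","sleeve")])
```

```text
t 10.825 pos [0.5511 0.1784 0.1076] shift mm [ 2.3  0.7 -0.1] rotvec deg [-0.02 -0.02  0.03] w 0.019748063845779533 [ 0.6 -0.2 -1.9] [ 0.13 -0.05  2.19 -0.12  0.39  1.74]
col 260 (beside shaft) [162, 162, 162, 163, 162, 163, 163, 164, 163, 164, 164, 166, 165, 166, 166, 166, 167, 168, 167, 168, 168, 167, 167, 169, 169, 168, 169, 168, 167, 167, 166, 150, 71, 75, 73, 72, 73, 72, 99, 101, 161, 153]
[(0.89, [351, 34, 39, 64]), (0.74, [234, 75, 99, 111]), (0.17, [255, 0, 58, 387])]
```

Emit:
apply_moves --pt "0.015 0 0 -0.003 0 0 0" --pt "0.015 0 0 -0.003 0 0 0" --pt "0.015 0 0 -0.003 0 0 0" --pt "0.015 0 0 -0.003 0 0 0" --pt "0.015 0 0 -0.003 0 0 0" --pt "0.015 0 0 -0.003 0 0 0" --pt "0.015 0 0 -0.003 0 0 0" --pt "0.015 0 0 0 0 0 0"

```text
t: 11.92
tool_pos: [0.5388, 0.1778, 0.1249]
tcp_rot: [[0.818, 0.051, 0.573], [0.041, -0.999, 0.029], [0.574, -0.0, -0.819]]
wrist_force: [0.3, 0.1, -4.8]
width: 0.0196
grasp_force: 30.0
```

Emit:
apply_moves --pt "0.015 0 0 -0.006 0 0 0" --pt "0.015 0 0 -0.008 0 0 0" --pt "0.015 0 0 -0.01 0 0 0" --pt "0.015 0 0 -0.012 0 0 0" --pt "0.015 0 0 -0.012 0 0 0" --pt "0.015 0 0 -0.012 0 0 0" --pt "0.015 0 0 -0.006 0 0 0" --pt "0.015 0 0 0 0 0 0"

```text
t: 12.92
tool_pos: [0.5011, 0.176, 0.1794]
tcp_rot: [[0.817, 0.051, 0.574], [0.041, -0.999, 0.029], [0.575, -0.0, -0.818]]
wrist_force: [0.3, 0.1, -3.4]
width: 0.0195
grasp_force: 30.0
```

Run:
```python
from h import *
p,R=goal(.5975,.18,.15,.05,-.06);rel(p,R)
im=env.get_image("wrist")[:,:,::-1].copy();cv2.imwrite("pics/w7.png",cv2.resize(im[0:300,170:400],None,fx=1.5,fy=1.5))
```

```text
t 12.925 pos [0.5011 0.176  0.1794] shift mm [ 2.1  0.9 87.4] rotvec deg [-0.04 -0.08  0.03] w 0.01951164798857006 [ 0.3  0.1 -3.4] [ 0.14 -0.33  2.27 -0.09  0.6   1.72]
```

View pics/w7.png

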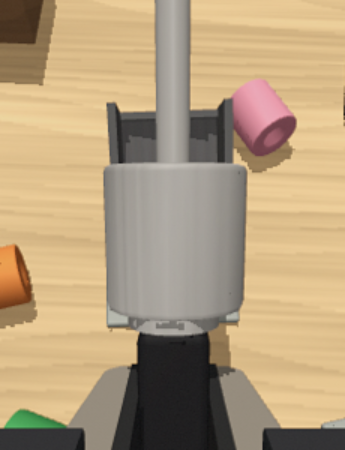

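The sleeve (centre (175,240) in the crop) hangs on the rod against the guard, clear of the chute. Next I carry it towards the tray.

Emit:
apply_moves --pt "0.015 0.004 0.01 -0.004 0 0 0" --pt "0.015 0.01 0.03 -0.004 0 0 0" --pt "0.015 0.014 0.045 -0.004 0 0 0" --pt "0.015 0.014 0.045 -0.004 0 0 0" --pt "0.015 0.014 0.045 -0.004 0 0 0" --pt "0.015 0.014 0.045 -0.004 0 0 0" --pt "0.015 0.012 0.04 -0.002 0 0 0" --pt "0.015 0.004 0.02 0 0 0 0"

```text
t: 13.98
tool_pos: [0.5711, -0.1041, 0.2497]
tcp_rot: [[0.818, 0.048, 0.573], [0.04, -0.999, 0.026], [0.574, 0.002, -0.819]]
wrist_force: [0.6, 0.8, -5.4]
width: 0.0197
grasp_force: 30.0
```

Emit:
apply_moves --pt "0.015 0 0 0 0 -4 0" --pt "0.015 0 0 0 0 -6 0" --pt "0.015 0 0 0 0 -6 0" --pt "0.015 0 0 0 0 -6 0" --pt "0.015 0 0 0 0 -3 0" --pt "0.015 0 0 0 0 0 2.9" --pt "0.015 0 0 0 0 0 0" --pt "0.015 0 0 0 0 0 0"

```text
t: 14.98
tool_pos: [0.5706, -0.1011, 0.2489]
tcp_rot: [[0.985, 0.001, 0.173], [-0.0, -1.0, 0.009], [0.173, -0.009, -0.985]]
wrist_force: [-0.3, -0.1, -4.6]
width: 0.0201
grasp_force: 30.0
```

Run:
```python
from h import *
p,R=goal(.611,-.214,.15,0.0,-.06,10);rel(p,R)
s=env.sense();K,T=cam("wrist",s);im=env.get_image("wrist")[:,:,::-1].copy();cv2.imwrite("pics/w8.png",im)
for n in("tray","base_a","sleeve"):
  for d in env.cut_out("wrist",n)[:4]:
    print(n,round(d["conf"],2),[round(x) for x in d["extent"]])
    c,_=cv2.findContours(d["region"].astype(np.uint8),0,1);c=max(c,key=cv2.contourArea)
    (P)=plane(K,T,c[:,0,:],.024 if n=="tray" else .04)
    (cx,cy),(w,h),a=cv2.minAreaRect((P[:,:2]*1000).astype(np.float32));print("   rect",round(cx,1),round(cy,1),round(w,1),round(h,1),round(a,1))
```

```text
t 14.975 pos [ 0.5706 -0.1011  0.2489] shift mm [-37.3 113.9 111.4] rotvec deg [-0.5   0.03 -0.  ] w 0.020083460870872392 [-0.3 -0.1 -4.6] [-0.43  0.02  1.71  0.08  1.26  1.12]
tray 0.95 [344, 154, 96, 53]
   rect 613.6 -213.2 103.4 57.7 88.6
base_a 0.93 [354, 161, 42, 39]
   rect 615.9 -190.8 40.2 40.2 0.9
base_a 0.91 [389, 165, 45, 39]
   rect 612.3 -230.3 39.1 40.8 0.1
base_a 0.57 [132, 2, 107, 53]
   rect 771.7 0.9 106.0 47.7 89.9
sleeve 0.67 [244, 108, 94, 107]
   rect 636.2 -102.9 106.3 97.3 0.0
sleeve 0.56 [46, 22, 57, 54]
   rect 750.0 112.9 58.9 39.0 32.9
```

Run:
```python
from h import *
K,T=cam("wrist");im=cv2.imread("pics/w8.png");x0,y0,x1,y1=330,140,450,220;sc=6.6
b=cv2.resize(im[y0:y1,x0:x1],None,fx=sc,fy=sc,interpolation=cv2.INTER_CUBIC)
def box(cx,cy,yaw,z,hx,hy):
    c,s=np.cos(yaw),np.sin(yaw);q=np.array([[1,1],[-1,1],[-1,-1],[1,-1],[1,1]])*[hx,hy]
    return np.c_[cx+q[:,0]*c-q[:,1]*s,cy+q[:,0]*s+q[:,1]*c,np.full(5,z)]
for P,c in((box(.613,-.213,0,.024,.028,.0485),(0,0,255)),(box(.613,-.213,0,.024,.0235,.044),(0,255,0))):
    q=(proj(K,T,P)-[x0,y0]+.5)*sc;print(q.round(0).tolist());cv2.polylines(b,[q.astype(np.int32)],False,c,1)
cv2.imwrite("pics/w8o.png",b);print(b.shape)
```

```text
[[108.0, 117.0], [103.0, 461.0], [697.0, 462.0], [707.0, 117.0], [108.0, 117.0]]
[[135.0, 145.0], [131.0, 434.0], [670.0, 435.0], [679.0, 145.0], [135.0, 145.0]]
(528, 792, 3)
```

View pics/w8o.png

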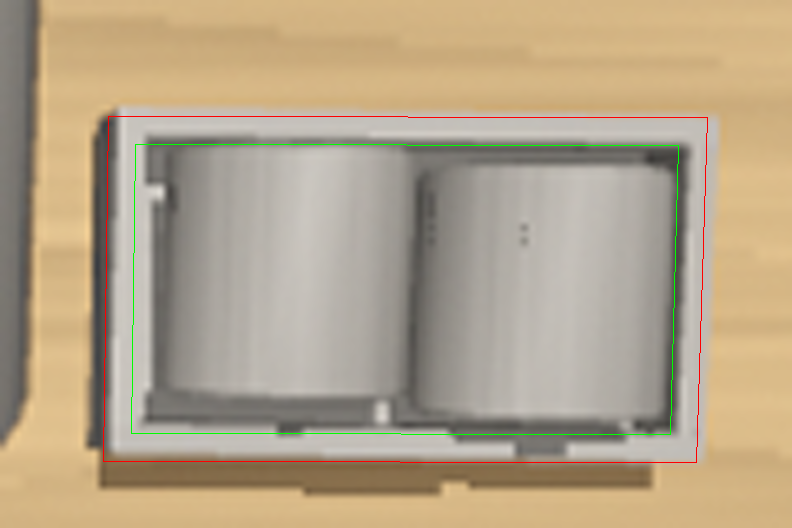

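Real rim corners in the crop are (115,107), (718,117), (702,460) and (108,452). That puts the tray at (0.614, -0.214), yaw about -0.015. Both base sleeves are in it, with the seam near the tray centre.

```bash
python3 -c "
from h import *
for z,pt in((.11,10),(.11,5)):
    p,R=goal(.614,-.214,z,-.015,-.052,pt);print(p);rel(p,R)"
```

```text
[ 0.56418479 -0.21325272  0.09309183]
t 15.175 pos [ 0.5705 -0.101   0.2493] shift mm [-33.3 113.6 151.7] rotvec deg [-0.64  0.01  0.82] w 0.019911490712426955 [-0.7 -0.8 -5.5] [-0.43  0.02  1.71  0.08  1.26  1.12]
[ 0.56290087 -0.21323346  0.09749834]
t 15.175 pos [ 0.5705 -0.101   0.2493] shift mm [-33.8 113.5 147.2] rotvec deg [-0.61 -4.99  0.84] w 0.019911490712426955 [-0.7 -0.8 -5.5] [-0.43  0.02  1.71  0.08  1.26  1.12]
```

Emit:
apply_moves --pt "0.015 -0.006 0.02 0 0 0 0" --pt "0.015 -0.01 0.035 0 0 0 0" --pt "0.015 -0.01 0.035 0.015 0 0 0" --pt "0.015 -0.0073 0.0236 0.025 0 0 0" --pt "0.015 0 0 0.03 0 0 0" --pt "0.015 0 0 0.03 0 0 0" --pt "0.015 0 0 0.015 -0.64 0 0.82" --pt "0.015 0 0 0 0 0 0"

```text
t: 16.18
tool_pos: [0.5573, -0.2128, 0.1283]
tcp_rot: [[0.985, -0.015, 0.172], [-0.015, -1.0, -0.001], [0.172, -0.001, -0.985]]
wrist_force: [-0.1, 0.2, -4.0]
width: 0.0198
grasp_force: 30.0
```

```bash
python3 -c "
from h import *
for z,pt in((.11,10),(.085,5)):
    p,R=goal(.614,-.214,z,-.015,-.052,pt);print(p);rel(p,R)
env.get_image('wrist');print([(round(d['conf'],2),[round(x) for x in d['extent']]) for d in env.cut_out('wrist','sleeve')])"
```

```text
[ 0.56418479 -0.21325272  0.09309183]
t 16.175 pos [ 0.5573 -0.2128  0.1283] shift mm [ 0.7  0.4 35.9] rotvec deg [-0.08  0.12  0.  ] w 0.01979514385589572 [-0.1  0.2 -4. ] [-0.62  0.19  1.77  0.11  1.04  0.91]
[ 0.56290087 -0.21323346  0.07249834]
t 16.175 pos [ 0.5573 -0.2128  0.1283] shift mm [-4.1  0.4 55.9] rotvec deg [-0.08 -4.88  0.  ] w 0.01979514385589572 [-0.1  0.2 -4. ] [-0.62  0.19  1.77  0.11  1.04  0.91]
[(0.95, [242, 109, 94, 106])]
```

Emit:
apply_moves --pt "0.015 -0.001 0.0004 0.012 0 0 0" --pt "0.015 -0.001 0 0.016 0 0 0" --pt "0.015 -0.001 0 0.016 0 0 0" --pt "0.015 -0.001 0 0.012 0 0 0" --pt "0.015 0 0 0 0 -2.5 0" --pt "0.015 0 0 0 0 -2.4 0" --pt "0.015 0 0 0 0 0 0" --pt "0.015 0 0 0 0 0 0"

```text
t: 17.27
tool_pos: [0.5635, -0.2138, 0.0729]
tcp_rot: [[0.996, -0.015, 0.089], [-0.015, -1.0, -0.001], [0.089, -0.001, -0.996]]
wrist_force: [-0.5, 0.0, -5.3]
width: 0.0198
grasp_force: 30.0
```

```bash
python3 -c "
from h import *
for z,pt in((.085,5),(.066,5),(.058,5)):
    p,R=goal(.614,-.214,z,-.015,-.052,pt);rel(p,R)
env.get_image('wrist');print([(round(d['conf'],2),[round(x) for x in d['extent']]) for d in env.cut_out('wrist','sleeve')])"
```

```text
t 17.275 pos [ 0.5635 -0.2138  0.0729] shift mm [-0.6 -0.6  0.4] rotvec deg [-0.04 -0.09 -0.01] w 0.01975165937255317 [-0.5  0.  -5.3] [-0.59  0.33  1.72  0.06  1.02  0.97]
t 17.275 pos [ 0.5635 -0.2138  0.0729] shift mm [-2.3 -0.6 19.3] rotvec deg [-0.04 -0.09 -0.01] w 0.01975165937255317 [-0.5  0.  -5.3] [-0.59  0.33  1.72  0.06  1.02  0.97]
t 17.275 pos [ 0.5635 -0.2138  0.0729] shift mm [-3.  -0.5 27.3] rotvec deg [-0.04 -0.09 -0.01] w 0.01975165937255317 [-0.5  0.  -5.3] [-0.59  0.33  1.72  0.06  1.02  0.97]
[(0.97, [239, 108, 96, 108])]
```

Emit:
apply_moves --pt "0.015 -0.001 -0.0005 0.005 0 0 0" --pt "0.015 -0.001 0 0.005 0 0 0" --pt "0.015 0 0 0.004 0 0 0" --pt "0.015 0 0 0.002 0 0 0" --pt "0.015 0 0 0.001 0 0 0" --pt "0.015 0 0 0 0 0 0"

```text
t: 18.12
tool_pos: [0.5632, -0.2135, 0.0563]
tcp_rot: [[0.996, -0.015, 0.089], [-0.015, -1.0, -0.001], [0.089, -0.0, -0.996]]
wrist_force: [-0.2, 0.8, -4.9]
width: 0.0199
grasp_force: 30.0
```

Emit:
apply_moves --pt "0.015 0 0 0.001 0 0 0" --pt "0.015 0 0 0.001 0 0 0" --pt "0.015 0 0 0 0 0 0"

```text
t: 18.5
tool_pos: [0.5632, -0.2134, 0.0542]
tcp_rot: [[0.996, -0.015, 0.088], [-0.015, -1.0, -0.001], [0.088, -0.0, -0.996]]
wrist_force: [0.3, -0.1, -5.5]
width: 0.0198
grasp_force: 30.0
```

Emit:
apply_moves --pt "0.015 0 0 0.001 0 0 0" --pt "0.015 0 0 0.001 0 0 0" --pt "0.015 0 0 0 0 0 0"

```text
t: 18.88
tool_pos: [0.5634, -0.2134, 0.0522]
tcp_rot: [[0.996, -0.015, 0.088], [-0.015, -1.0, -0.001], [0.088, -0.0, -0.996]]
wrist_force: [0.2, -0.2, -4.7]
width: 0.02
grasp_force: 30.0
```

Emit:
apply_moves --pt "0.015 0 0 0.001 0 0 0" --pt "0.015 0 0 0.001 0 0 0" --pt "0.015 0 0 0 0 0 0" --pt "0.015 0 0 0 0 0 0"

```text
t: 19.38
tool_pos: [0.564, -0.2136, 0.0506]
tcp_rot: [[0.996, -0.015, 0.089], [-0.015, -1.0, -0.001], [0.089, 0.0, -0.996]]
wrist_force: [-0.3, 0.4, -2.5]
width: 0.0196
grasp_force: 30.0
```

Emit:
apply_moves --pt "0.015 0 0 0.001 0 0 0" --pt "0.015 0 0 0.001 0 0 0" --pt "0.015 0 0 0 0 0 0" --pt "0.015 0 0 0 0 0 0"

```text
t: 19.88
tool_pos: [0.564, -0.2137, 0.0485]
tcp_rot: [[0.996, -0.015, 0.089], [-0.015, -1.0, -0.001], [0.089, 0.0, -0.996]]
wrist_force: [0.3, -0.7, -1.4]
width: 0.0196
grasp_force: 30.0
```

Emit:
apply_moves --pt "0.015 0 0 0.001 0 0 0" --pt "0.015 0 0 0.001 0 0 0" --pt "0.015 0 0 0 0 0 0" --pt "0.015 0 0 0 0 0 0"

```text
t: 20.38
tool_pos: [0.564, -0.2135, 0.0463]
tcp_rot: [[0.996, -0.015, 0.089], [-0.015, -1.0, -0.001], [0.089, -0.0, -0.996]]
wrist_force: [-0.2, 0.3, -1.4]
width: 0.0193
grasp_force: 30.0
```

Run:
```python
from h import *
s=env.sense();K,T=cam("wrist",s);im=env.get_image("wrist")[:,:,::-1].copy();cv2.imwrite("pics/w9.png",im)
for n in("tray","base_a","sleeve"):
  for d in env.cut_out("wrist",n)[:4]:
    print(n,round(d["conf"],2),[round(x) for x in d["extent"]])
b=cv2.resize(im[60:260,190:390],None,fx=3,fy=3,interpolation=cv2.INTER_CUBIC)
yaw=-.015;c,sn=np.cos(yaw),np.sin(yaw)
def box(z,hx,hy):
    q=np.array([[1,1],[-1,1],[-1,-1],[1,-1],[1,1]])*[hx,hy];return np.c_[.614+q[:,0]*c-q[:,1]*sn,-.214+q[:,0]*sn+q[:,1]*c,np.full(5,z)]
for P,col in((box(.024,.028,.0485),(0,0,255)),(box(.0775,.02,.0005),(0,255,0)),(box(.0575,.02,.02),(255,255,0))):
    cv2.polylines(b,[((proj(K,T,P)-[190,60]+.5)*3).astype(np.int32)],False,col,1)
cv2.imwrite("pics/w9o.png",b)
```

```text
tray 0.97 [186, 104, 194, 116]
base_a 0.68 [202, 116, 37, 88]
base_a 0.6 [318, 122, 51, 84]
sleeve 0.94 [238, 97, 94, 114]
```

View pics/w9o.png

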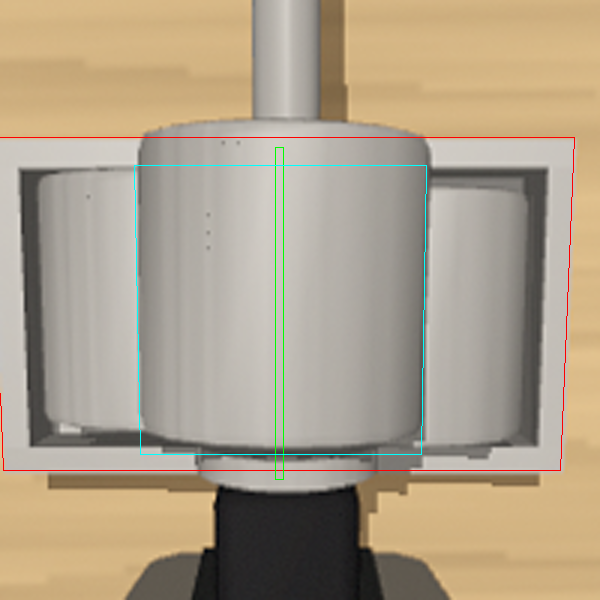

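The sleeve is saddled on both bases and well inside the tray, about 3 mm towards +x and centred across, with the rod through it. I'll draw the rod out along its axis.

Emit:
apply_moves --pt "0.015 -0.002 0 0.001 0 0 0" --pt "0.015 -0.006 0 0 0 0 0" --pt "0.015 -0.008 0 0 0 0 0" --pt "0.015 -0.008 0 0 0 0 0" --pt "0.015 0 0 0 0 0 0"

```text
t: 21.2
tool_pos: [0.5394, -0.213, 0.043]
tcp_rot: [[0.996, -0.016, 0.088], [-0.016, -1.0, -0.001], [0.088, -0.001, -0.996]]
wrist_force: [0.9, 1.1, -1.8]
width: 0.0197
grasp_force: 30.0
```

Run:
```python
from h import *
s=env.sense();K,T=cam("wrist",s);print(s["tool_pos"],s["wrist_force"])
env.get_image("wrist")
for n in("tray","sleeve"):
  for d in env.cut_out("wrist",n)[:2]:
    e=d["extent"];q=plane(K,T,[(e[0]+e[2]/2,e[1]),(e[0]+e[2]/2,e[1]+e[3])],.07 if n=="sleeve" else .024);print(n,round(d["conf"],2),[round(x) for x in e],q.round(4).tolist())
```

```text
[ 0.53940031 -0.21297059  0.04300038] [ 0.93957119  1.10894886 -1.83017793]
tray 0.92 [185, 49, 198, 119] [[0.643, -0.2149, 0.024], [0.5864, -0.214, 0.024]]
sleeve 0.94 [234, 23, 102, 124] [[0.6394, -0.2153, 0.07], [0.5962, -0.2147, 0.07]]
```

Emit:
apply_moves --pt "0.015 -0.01 0 0 0 0 0" --pt "0.015 -0.013 0 0 0 0 0" --pt "0.015 -0.013 0 0 0 0 0" --pt "0.015 -0.013 0 0 0 0 0" --pt "0.015 -0.013 0 0 0 0 0" --pt "0.015 -0.013 0 0 0 0 0" --pt "0.015 -0.013 0 0 0 0 0" --pt "0.015 -0.012 0 0 0 0 0"

```text
t: 22.35
tool_pos: [0.4398, -0.2116, 0.0343]
tcp_rot: [[0.996, -0.015, 0.089], [-0.015, -1.0, -0.001], [0.089, -0.0, -0.996]]
wrist_force: [0.7, 0.1, -1.0]
width: 0.0198
grasp_force: 30.0
```

Emit:
apply_moves --pt "0.015 -0.012 0 0 0 0 0" --pt "0.015 -0.01 0 -0.005 0 0 0" --pt "0.015 0 0 -0.04 0 0 0" --pt "0.015 0 0 -0.05 0 -2 0" --pt "0.015 0 0 -0.05 0 -3.1 0" --pt "0.015 0 0 0 0 0 0" --pt "0.015 0 0 0 0 0 0"

```text
t: 23.22
tool_pos: [0.4071, -0.2107, 0.1761]
tcp_rot: [[1.0, -0.015, -0.001], [-0.015, -1.0, 0.001], [-0.001, -0.001, -1.0]]
wrist_force: [0.6, -0.2, -1.4]
width: 0.0197
grasp_force: 30.0
```

```bash
cat >> h.py <<'E'
R0=np.array([[.966,.259,0],[.259,-.966,0],[0,0,-1.]])
E
python3 - <<'E'
from h import *
from scipy.spatial.transform import Rotation as Q
R=Q.from_euler("z",15,degrees=True).as_matrix()@np.diag([1,-1,-1.])
rel(np.array([.4429,.0290,.15]),R)
s=env.sense();K,T=cam("wrist",s);env.get_image("wrist")
for n in("tray","sleeve","base_a"):
  for d in env.cut_out("wrist",n)[:2]:
    e=d["extent"];q=plane(K,T,[(e[0]+e[2]/2,e[1]),(e[0]+e[2]/2,e[1]+e[3])],.07 if n=="sleeve" else .024);print(n,round(d["conf"],2),[round(x) for x in e],q.round(4).tolist())
E
```

```text
t 23.225 pos [ 0.4071 -0.2107  0.1761] shift mm [  32.2 -240.2   26.4] rotvec deg [ -0.07   0.03 -15.86] w 0.019733175234936572 [ 0.6 -0.2 -1.4] [-0.74 -0.11  1.97  0.    1.28  0.84]
```

Emit:
apply_moves --pt "0.015 0.005 -0.036 0 0 0 0" --pt "0.015 0.006 -0.05 0 0 0 0" --pt "0.015 0.006 -0.05 0 0 0 0" --pt "0.015 0.006 -0.05 0 0 0 0" --pt "0.015 0.005 -0.034 0 0 0 0" --pt "0.015 0.004 -0.02 0 0 0 -5.4" --pt "0.015 0 0 0.01 0 0 -10.5" --pt "0.015 0 0 0.016 0 0 0"

```text
t: 24.42
tool_pos: [0.4431, 0.0286, 0.15]
tcp_rot: [[0.966, 0.258, -0.001], [0.258, -0.966, 0.0], [-0.0, -0.0, -1.0]]
wrist_force: [-0.3, 1.0, -0.6]
width: 0.0198
grasp_force: 30.0
```

Run:
```python
from h import *
from scipy.spatial.transform import Rotation as Q
R=Q.from_euler("z",15,degrees=True).as_matrix()@np.diag([1,-1,-1.])
s=env.sense();K,T=cam("wrist",s);rel(np.array([.4429,.0290,.0624]),R)
env.get_image("wrist")
for n,z in (("rod",s["tool_pos"][2]+.0076),("stand",.006)):
  for d in env.cut_out("wrist",n)[:2]:
    ys,xs=np.nonzero(d["region"]);k=ys<200;P=plane(K,T,np.c_[xs,ys][k],z);c=P.mean(0)
    w,V=np.linalg.eigh(np.cov((P-c)[:,:2].T));v=V[:,1]*np.sign(V[0,1]);print(n,round(d["conf"],2),[round(x) for x in d["extent"]],c.round(4),"yaw",np.degrees(np.arctan2(v[1],v[0])).round(2))
# top view: sleeve/tray check
env.get_image("top");K,T=cam("top")
for n,z in(("tray",.024),("sleeve",.0575)):
  for d in env.cut_out("top",n)[:4]:
    e=d["extent"];print(n,round(d["conf"],2),plane(K,T,(e[0]+e[2]/2,e[1]+e[3]/2),z).round(3))
```

```text
t 24.425 pos [0.4431 0.0286 0.15  ] shift mm [-0.  -0.4 87.6] rotvec deg [-0.03  0.03 -0.05] w 0.019801675423956302 [-0.3  1.  -0.6] [-0.21 -0.12  2.03  0.    1.23  1.1 ]
rod 0.86 [255, 1, 60, 388] [0.5166 0.0475 0.1576] yaw 15.13
stand 0.91 [249, 76, 73, 169] [0.4942 0.0434 0.006 ] yaw 15.5
tray 0.71 [[ 0.612 -0.245  0.024]]
tray 0.48 [[ 0.608 -0.208  0.024]]
tray 0.35 [[0.534 0.046 0.024]]
sleeve 0.64 [[ 0.616 -0.215  0.058]]
sleeve 0.63 [[0.606 0.294 0.058]]
sleeve 0.58 [[0.505 0.249 0.058]]
sleeve 0.57 [[0.744 0.12  0.058]]
```

Emit:
apply_moves --pt "0.015 0 -0.0012 0.02 0 0 0" --pt "0.015 0 0 0.025 0 0 0" --pt "0.015 0 0 0.02 0 0 0" --pt "0.015 0 0 0.01 0 0 0" --pt "0.015 0 0 0.006 0 0 0" --pt "0.015 0 0 0.004 0 0 0" --pt "0.015 0 0 0.002 0 0 0" --pt "0.015 0 0 0 0 0 0"

```text
t: 25.72
tool_pos: [0.4431, 0.0295, 0.0643]
tcp_rot: [[0.966, 0.259, 0.0], [0.259, -0.966, 0.0], [0.0, -0.0, -1.0]]
wrist_force: [-0.0, 0.6, -0.4]
width: 0.0194
grasp_force: 30.0
```

Emit:
apply_moves --pt "0.015 0 0 0.0005 0 0 0" --pt "0.015 0 0 0 0 0 0"

```text
t: 25.98
tool_pos: [0.443, 0.0295, 0.0637]
tcp_rot: [[0.966, 0.259, 0.0], [0.259, -0.966, 0.0], [0.0, -0.0, -1.0]]
wrist_force: [0.4, -0.1, -1.5]
width: 0.02
grasp_force: 30.0
```

Emit:
apply_moves --pt "0.015 0 0 0.001 0 0 0" --pt "0.015 0 0 0 0 0 0"

```text
t: 26.22
tool_pos: [0.4431, 0.0297, 0.0628]
tcp_rot: [[0.966, 0.259, 0.0], [0.259, -0.966, 0.0], [0.0, -0.0, -1.0]]
wrist_force: [-1.4, 1.1, 1.0]
width: 0.0202
grasp_force: 30.0
```

Emit:
apply_moves --pt "0.015 0 0 0.0007 0 0 0" --pt "0.015 0 0 0 0 0 0"

```text
t: 26.48
tool_pos: [0.4432, 0.0298, 0.0625]
tcp_rot: [[0.966, 0.259, 0.0], [0.259, -0.966, 0.001], [0.0, -0.001, -1.0]]
wrist_force: [-2.5, 1.9, 6.3]
width: 0.0197
grasp_force: 30.0
```

Emit:
apply_moves --pt "0.015 0 0 -0.0004 0 0 0" --pt "0.03 0 0 0 0 0 0" --pt "0.06 0 0 0 0 0 0" --pt "0.06 0 0 0 0 0 0" --pt "0.06 0 0 0 0 0 0" --pt "0.06 0 0 -0.01 0 0 0" --pt "0.06 0 0 -0.04 0 0 0" --pt "0.06 0 0 -0.06 0 0 0"

```text
t: 27.48
tool_pos: [0.4415, 0.0298, 0.1726]
tcp_rot: [[0.966, 0.259, -0.004], [0.259, -0.966, 0.001], [-0.003, -0.002, -1.0]]
wrist_force: [1.9, -0.2, 0.2]
width: 0.0603
grasp_force: 0.0
```

Emit:
apply_moves --pt "0.06 -0.003 0.003 -0.06 0 0 0" --pt "0.06 -0.003 0.003 -0.025 0 0 0" --pt "0.06 0 0 0 0 0 0" --pt "0.06 0 0 0 0 0 0"

```text
t: 27.98
tool_pos: [0.438, 0.0224, 0.2558]
tcp_rot: [[0.966, 0.259, -0.002], [0.259, -0.966, 0.001], [-0.002, -0.001, -1.0]]
wrist_force: [-0.3, 0.4, -0.6]
width: 0.0602
grasp_force: 0.0
```

Run:
```python
from h import *
s=env.sense();print(s["t"],s["tool_pos"],s["width"],s["wrist_force"]);K,T=cam("wrist",s);im=env.get_image("wrist");cv2.imwrite("pics/w10.png",im[:,:,::-1])
for d in env.cut_out("wrist","rod")[:1]:
        m=d["region"];ys,xs=np.nonzero(m);P=plane(K,T,np.c_[xs,ys],.07);c=P.mean(0)
        w,V=np.linalg.eigh(np.cov((P-c)[:,:2].T));v=V[:,1]*np.sign(V[0,1]);t=(P-c)[:,:2]@v
        print(d["conf"],[round(x) for x in d["extent"]],c.round(4),"yaw",np.degrees(np.arctan2(v[1],v[0])).round(2),"ends",(c[:2]+v*t.min()).round(4),(c[:2]+v*t.max()).round(4))
im=env.get_image("top");a=im[130:320,130:450,::-1];b=cv2.imread("pics/top0.png")[130:320,130:450]
g=np.hstack([cv2.resize(im[210:235,340:400,::-1],None,fx=5,fy=5),cv2.resize(im[235:310,255:310,::-1],None,fx=5,fy=5)[:125] if 0 else cv2.resize(cv2.imread("pics/top0.png")[210:235,340:400],None,fx=5,fy=5)])
w=cv2.imread("pics/w10.png");g=np.vstack([cv2.resize(g,(560,int(560*g.shape[0]/g.shape[1]))),w]);cv2.imwrite("pics/end.png",g);print(g.shape)
```

```text
27.975 [0.43800015 0.02237831 0.25583245] 0.060187591862206284 [-0.25594229  0.44100942 -0.61985857]
0.92 [265, 38, 31, 207] [0.4722 0.037  0.07  ] yaw 15.25 ends [0.3895 0.0145] [0.5695 0.0635]
(536, 560, 3)
```

View pics/end.png

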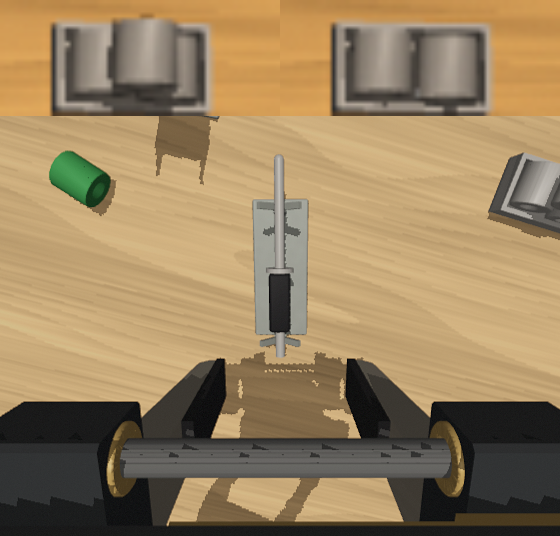

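The rod lies in both forks with its ends within 0.3 mm of where they started. The sleeve sits saddled across the two bases, and the arm is clear. I'm handing the job in.

```bash
python3 -c "
from bench import env
print(env.close_job())"
```

```text
the job is handed in; nothing more can be done
None
```

The job is handed in (its verdict was not shown): the sleeve is saddled on the two tray sleeves about 3 mm off centre along the tray, the rod is back in both forks within 1 mm of its start, and the robot finished clear at 28 s.

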